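# Set the repeat gauge

## Task

Stand the taller of the two steel pins from the wooden holder fully down in the bore at the end of the gauge's arm and let go of it. Then pinch the arm's grip so that its lock button is squeezed in, draw the arm out until its index is level with the brass rider's pointer on the scale, and finish while holding it there, still squeezing: let go, it springs home. Leave the rider, the shorter pin and everything else as they stand.

Things in the scene. Friction and masses are not known exactly. Their poses are not given: they have to be found in the camera images.
- gauge: Repeat gauge, fixed: grey base plate 6 mm thick (x -54 to +25, y -150 to +225 mm) with an aluminium tube 20 mm wide (y -152 to -30, top at 42 mm) from which a steel arm telescopes. Origin on the table below the grip block's centre at home. y: direction in which the arm runs out; x across (button and scale on the -x side). Arm, button and rider share these axes.
- gauge_arm (a joint): How far the arm is out, m: 0 home, up to 0.13. A spring draws it home (2 N at home, 4 N at full reach). At home a hook on the lock button holds it (2 mm of play) until the button is in by more than 3 mm; keep it in over the first 15 mm. The arm carries the grip block at gauge y = 0 and the bore block at y = 75 mm (values at home).
- grip (a point): Middle of the black grip block on the arm, 28 (gauge x) x 32 (y) x 40 mm, from 14 to 54 mm above the table; the point is at 38 mm and moves with the arm. The lock button is on its -x side, the +x side is plain: pinch these two sides from above (37 mm apart over the button, 30 mm with it fully in) and the button goes in.
- lock_button (a joint): Lock button on the -x side of the grip block, a steel pad 22 mm wide and 26 mm high that stands out 9 mm; value in m, 0 out, 0.007 fully in (towards gauge +x); the spring pushes back with 2 N when out, 6 N when fully in. The arm is free from 0.003; it counts as squeezed in from 0.004.
- button_face (a point): Centre of the lock button's outer face, 38 mm above the table.
- bore (a point): Centre of the floor of the round upright bore in the steel bore block at the arm's end (block 32 x 32 mm, its top 39 mm above the table). The bore is 15 mm wide and 24 mm deep, with a 2 mm chamfer; this point lies 15 mm above the table.
- index (a point): Tip of the thin dark index tongue on the -x side of the bore block, 11.5 mm above the table, moves with the arm (29 mm from the arm's centre line, at the bore's own y).
- rider_mark (a point): Tip of the pointer of the brass rider (14 x 10 mm, its screw top 24 mm above the table) that sits on the scale (marks every 10 mm) on the -x side of the base plate; the tip is 31 mm from the arm's centre line. The index has to come level with it along the gauge's y.
- rider (a joint): Where the rider sits, m, on the same scale as gauge_arm: the index is level with the pointer when the two values are equal. It starts between 0.055 and 0.115; it slides stiffly (4 N) and is to stay.
- holder: Wooden pin holder, fixed, 44 x 110 x 30 mm, origin under its centre, long side along its y axis, with two bores 15 mm wide and 24 mm deep at y = -30 and +30 mm, one pin in each (which in which changes).
- tall_pin: Taller steel pin, 75 mm: shank 12 mm thick and 57 mm long with a chamfered foot, above it a round head 22 mm wide and 18 mm high. Stands upright in the holder, its foot 6 mm and its top 81 mm above the table. Origin at the centre of its foot, z up along it. 50 g. It fits loosely in the bores and may lean a little.
- short_pin: Shorter steel pin, 52 mm: like the other, shank 34 mm long, head 22 mm wide and 18 mm high; stays in the holder. Origin at the centre of its foot.
- jar_white: White jar with a white lid, 60 mm wide and 74 mm high, loose bystander, origin under its centre.
- block_sprig: Wooden printing block with a turned knob, 68 x 48 x 64 mm, loose bystander, origin under its centre.
- block_paisley: Dark wooden printing block with a turned knob, 68 x 57 x 70 mm, loose bystander, origin under its centre.
There are look-alikes about, which are no part of the job. What is shaped like the tall_pin but pink or purple is not meant.

How it is judged:
By the outcome, as a careful person would: the job done as asked, in the order asked, and still so for the second after the job is handed in, while the arm keeps its last pose, push and grip.
It also fails if it takes over 51 s, if anything falls off the work surface, if the arm or the gripper's body presses on something with over 40 N, if the wrist force passes 120 N, or if a joint passes its speed limit or range.

## Robot

A 6-joint arm with a two-finger parallel gripper is mounted at the origin on a cart in front of the work surface, level with it; the furniture and walls round the work are solid. World frame = base frame: x ahead of the robot, y to its left, z up, the work surface at z = 0. Lengths are in mm, angles in rad, forces in N, time in s.
With the tool pointing down it reaches from about 300 to 775 mm from the base axis. Payload 14.6 kg.
Tool frame: the origin (TCP) lies on the centre line of the jaws, within the pads' length; the fingertips stand 19 mm ahead of it and the grasp point (between the pads) is the TCP (bot.tip_reach is the distance from the TCP to the fingertips, in mm); z points along the fingers, y is the line along which they close (so a half turn about z gives the same grasp; the last joint's range is limited). The gripper opens to 85 mm and grips with 20 to 120 N. Pads are 22 mm wide; open, the fingers measure 114 mm over their backs; the gripper's body (76 mm by 85 mm) begins 54 mm behind the grasp point. The pads swing forward as they close: fully open they stand 13 mm farther back than shut.
Start: joints at [-0.067, 0.3, 1.521, -0, 1.321, -0.067], TCP at [549.99, -0.002, 229.681] pointing down, gripper open.
Joint ranges: [-3.03, 3.03], [-0.79, 2.21], [0.23, 2.52], [-1.04, 4.18], [0, 3.07], [-2.55, 2.55]. Speed limits (rad/s): [2.22, 2.22, 2.57, 3.14, 3.14, 3.14].

## Interface

Orientations are given as a unit quaternion [w, x, y, z].
In Python, from rig import bot gives the robot as it stands. Calls block until the motion is done:
- bot.move_to(position, orientation): joint-space move of the TCP to a pose.
- bot.servo_line(position, attitude=None, speed=150, until_force=None): straight line of the TCP; attitude=None keeps the orientation; speed is the mean speed in mm/s. With until_force (N) it stops when the force on the tool has changed by that much, and returns True; else False.
- bot.move_joints(angles): joint-space move.
- bot.move_gripper(opening, grip_force=None): finger opening in mm; grip_force is the grip in N (None keeps the last); returns when the fingers have stopped.
- bot.dwell(seconds).
- bot.ik(position, orientation): joint angles nearest the present ones, or None.
- bot.read_state(): the state.
- bot.read_camera(name): name is "scene" or "side" or "wrist"; returns a dict with "image" (384x512x3 uint8, blue, green, red), "depth" (384x512 float32, mm along the optical axis (not along the pixel's ray), 0 where there is no reading), "fovy" (degrees; the focal length in pixels is half the picture's height over the tangent of half this angle, whatever the lens; pixels are square), "cx", "cy" (the principal point, pixels), "k1" (the pictures are not rectified: a ray, as slopes to the right and down, at radius r is drawn at 1 + k1 r^2 times it, then the intrinsics apply), "eye" and "attitude" of the camera in the world; the wrist camera has in their place "mount" (4x4, takes a point from camera to tool coordinates, whose origin is the TCP and whose axes are the flange's). Camera axes: x right, y down, z forward; pixel columns grow to the right and rows downward; lengths in mm; the calibration is good to about 2 mm. A picture is of the moment at which its call begins: read the wrist's pose just before it.
A pose or a line that the arm cannot do raises bot.MotionError and nothing moves.
- bot.finish_job(): hands the job in; it is judged then, once.
The state is a dict: "clock": time; "joint_positions": joint angles; "qvel": joint speeds; "effort": joint torques, N m; "ee_pos": TCP position; "tool_rot": TCP orientation; "ft_force": force on the tool from outside, world axes, zero at the start; "moment": the same for the moment, N m; "grip_width": finger opening in mm; "grip_force": force on a finger pad.
Only numpy, scipy, OpenCV 4.12 (cv2) and the standard library are available. Lean on these libraries where they do the work, as an engineer would, in place of code of your own. Each camera call takes 0.05 s, during which the arm holds its last target. There are 200 camera calls.

## Working session

There is one attempt and no reset: what is moved stays moved. The work goes in short steps, each a Python script; the robot and the scene stay as the last script left them, time stands still between calls to the robot, and variables do not carry over. Pictures are saved under pics/ and viewed, at most 10 in all, crops included, and the job is handed in when it is done.

```bash
ls; mkdir -p pics
cat > h.py <<'E'
import numpy as np, cv2
from scipy.spatial.transform import Rotation as R
from rig import bot
def rot(q): return R.from_quat([q[1],q[2],q[3],q[0]]).as_matrix()
def grab(name):
    s=bot.read_state(); c=bot.read_camera(name)
    if 'mount' in c:
        T=np.eye(4);T[:3,:3]=rot(s['tool_rot']);T[:3,3]=s['ee_pos'];M=T@np.array(c['mount'])
    else:
        M=np.eye(4);a=np.array(c['attitude']);M[:3,:3]=a if a.shape==(3,3) else rot(a);M[:3,3]=c['eye']
    c['M']=M;c['f']=c['image'].shape[0]/2/np.tan(np.radians(c['fovy'])/2)
    return c
def ray(c,u,v):
    d=np.array([(u-c['cx'])/c['f'],(v-c['cy'])/c['f']]);p=d.copy()
    for _ in range(20): p=d/(1+c['k1']*(p@p))
    return c['M'][:3,3],c['M'][:3,:3]@np.array([p[0],p[1],1])
def at_z(c,u,v,z):
    o,d=ray(c,u,v);return o+d*(z-o[2])/d[2]
def at_depth(c,u,v):
    o,d=ray(c,u,v);return o+d*c['depth'][int(round(v)),int(round(u))]
def cloud(c):
    h,w=c['depth'].shape;v,u=np.mgrid[:h,:w]
    d=np.stack([(u-c['cx'])/c['f'],(v-c['cy'])/c['f']],-1);p=d.copy()
    for _ in range(20): p=d/(1+c['k1']*(p**2).sum(-1,keepdims=True))
    P=np.concatenate([p,np.ones((h,w,1))],-1)*c['depth'][...,None]
    return P@c['M'][:3,:3].T+c['M'][:3,3]
def tri(*L):
    A=np.zeros((3,3));b=np.zeros(3)
    for c,u,v in L:
        o,d=ray(c,u,v);d=d/np.linalg.norm(d);Q=np.eye(3)-np.outer(d,d);A+=Q;b+=Q@o
    return np.linalg.solve(A,b)
def proj(c,P):
    p=c['M'][:3,:3].T@(np.array(P)-c['M'][:3,3]);p=p[:2]/p[2];p=p*(1+c['k1']*(p@p))
    return p*c['f']+[c['cx'],c['cy']]
E
python3 - <<'E'
from h import *
import pickle
D={}
for n in ('scene','side','wrist'):
    D[n]=grab(n)
pickle.dump(D,open('d0.pkl','wb'))
cv2.imwrite('pics/a.png',np.vstack([np.hstack([D['scene']['image'],D['side']['image']])]) [:, :1024][::1]) if 0 else None
for n in D: cv2.imwrite(f'pics/{n}0.png',cv2.resize(D[n]['image'],(800,600),interpolation=cv2.INTER_CUBIC)); print(n,D[n]['M'][:3,3].round(),D[n]['fovy'],D[n]['k1'])
E
```

```text
pics
scene [  66. -861.  478.] 45.417431180896045 -0.17909198628540063
side [ 219. -937.  476.] 50.03890509502288 -0.04018544071739703
wrist [551.  75. 373.] 64.00410530531306 0.012603438909483206
```

View pics/scene0.png

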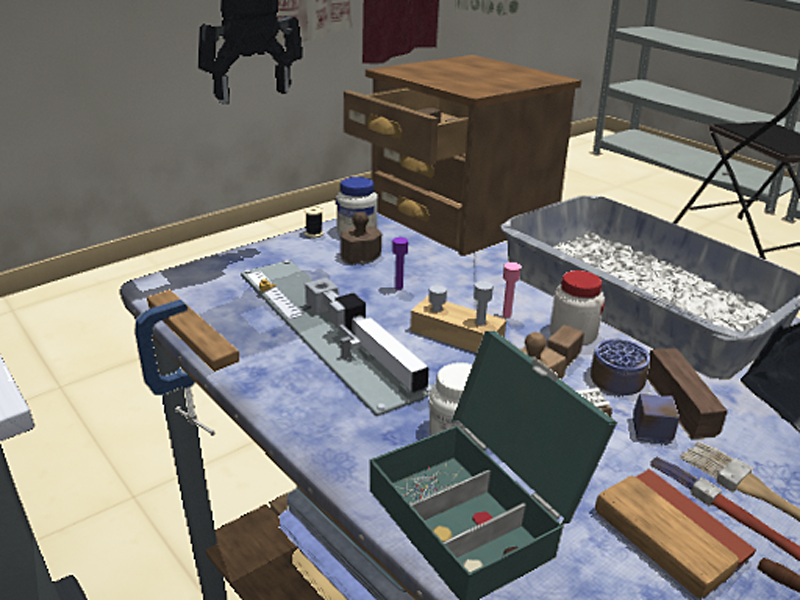

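View pics/wrist0.png

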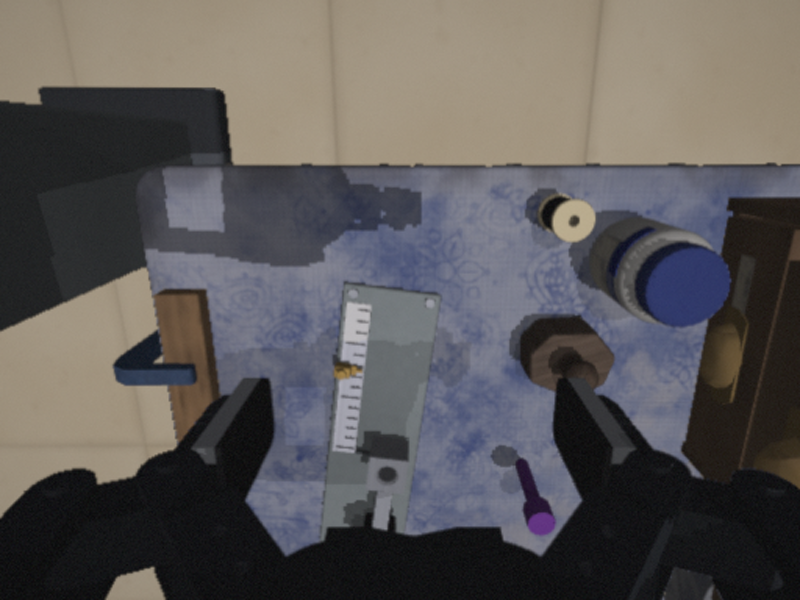

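View pics/side0.png

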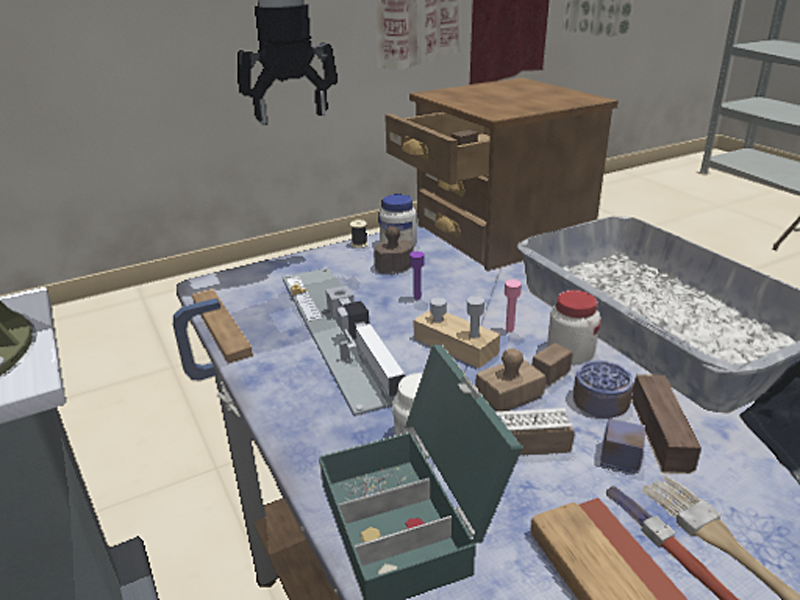

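Scene view: tall grey pin at (484,305), short pin at (437,297), grip block (350,305), bore block (320,292), rider (266,285). Side view: tall pin (476,305), short pin (438,308). Wrist view: rider (346,370), bore (387,474).

Run:
```python
from h import *
import pickle
D=pickle.load(open('d0.pkl','rb'))
k=.64
s,d,w=D['scene'],D['side'],D['wrist']
P={'tall head':((484,289),(475.5,302)),'short':((437.5,291),(438,303)),'grip':((350,298),(354,308)),'bore':((320,284),(341,295)),'rider':((265,281),(297,287))}
for n,(a,b) in P.items():
    print(n,at_depth(s,a[0]*k,a[1]*k).round(1),at_depth(d,b[0]*k,b[1]*k).round(1),tri((s,a[0]*k,a[1]*k),(d,b[0]*k,b[1]*k)).round(1))
for n,a in {'rider':(346,370),'bore':(387,474),'corner L':(346,284),'corner R':(438,294),'index':(358,451)}.items(): print(n,at_depth(w,a[0]*k,a[1]*k).round(1))
```

```text
tall head [ 626.2 -376.7   81.4] [ 632.3 -370.9   80.8] [ 632.4 -371.    78.8]
short [ 609.8 -316.8   58.3] [ 612.  -316.1   58.9] [ 614.8 -311.6   55.1]
grip [ 518.7 -260.4   54.9] [ 513.8 -265.7   56.2] [ 512.6 -268.6   59.4]
bore [ 531.7 -178.5   35. ] [ 526.  -195.5   39.2] [ 534.8 -174.2   29.4]
rider [ 490.9 -106.9   22.7] [ 492.1 -106.7   21.2] [ 493.7 -102.    19.2]
rider [ 496.  -100.1   20. ]
bore [ 528.2 -193.7   27.7]
corner L [497.1 -31.3   7.2]
corner R [570.5 -40.8   3.1]
index [ 502.2 -182.1   12.1]
```

Run:
```python
from h import *
import pickle
s=bot.read_state();print(s['tool_rot'],s['clock'])
W=[]
for p in ([540,-130,230],[570,-250,230]):
    bot.move_to(p,s['tool_rot']);bot.dwell(.15);W.append(grab('wrist'))
s=bot.read_state();print(s['ee_pos'],s['tool_rot'],s['clock'])
pickle.dump(W,open('w.pkl','wb'))
for i,c in enumerate(W): cv2.imwrite(f'pics/w{i}.png',cv2.resize(c['image'],(800,600),interpolation=cv2.INTER_CUBIC))
```

```text
[-3.45430464e-04  7.07101683e-01  7.07111723e-01 -3.18141915e-04] 0.15
[ 570.20105713 -248.84340934  230.36586735] [-1.76761710e-04  7.06576552e-01  7.07636560e-01 -2.10350458e-04] 1.6917
```

View pics/w0.png

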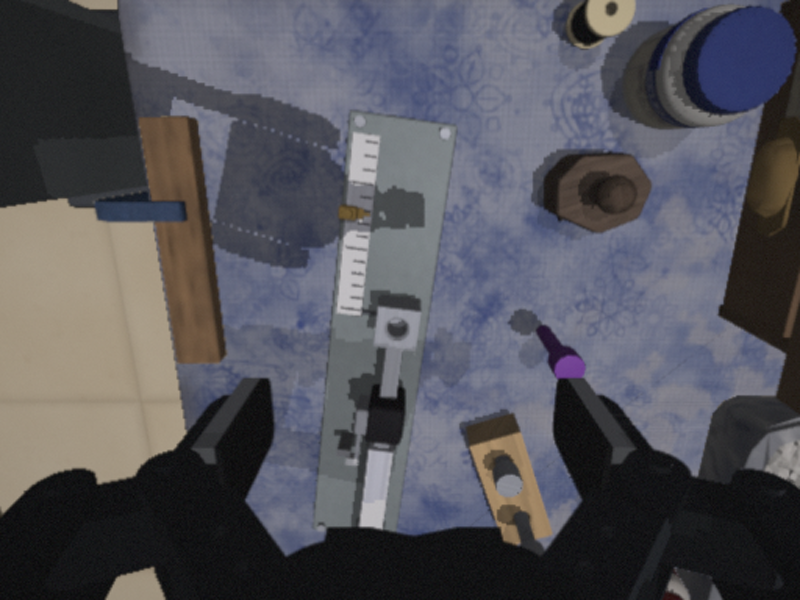

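View pics/w1.png

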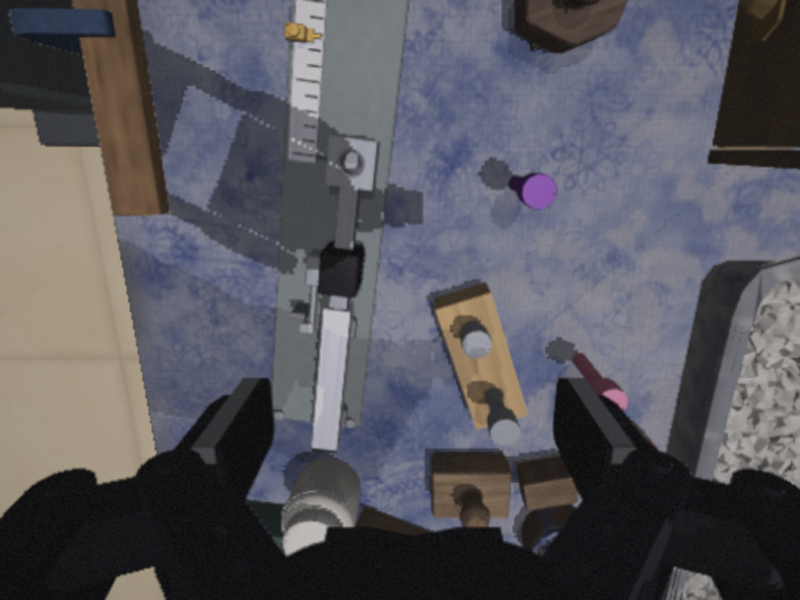

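Both wrist views show the whole gauge. w0: bore (397,326), rider tip (370,214), index tip (361,312), plate corners (352,112)/(455,127), short head (510,485). w1: bore (352,160), rider tip (321,35), near plate corners (276,420)/(352,430), short head (477,343), tall head (505,430).

Run:
```python
from h import *
import pickle
D=pickle.load(open('d0.pkl','rb'));W=pickle.load(open('w.pkl','rb'))
k=.64
def Z(c,a,z): return at_z(c,a[0]*k,a[1]*k,z).round(1)
w0,w1=W
for n,c,a in [('FL',w0,(350,111)),('FR',w0,(456,127)),('NL',w1,(274,421)),('NR',w1,(357,430))]: print(n,Z(c,a,6))
print('bore',Z(w0,(397,326),39),Z(w1,(352,160),39),tri((w0,397*k,326*k),(w1,352*k,160*k)).round(1))
print('rider',Z(w0,(371,214),12),Z(w1,(321,35),12),tri((w0,371*k,214*k),(w1,321*k,35*k)).round(1))
print('short',Z(w0,(510,485),58),Z(w1,(477,343),58),tri((w0,510*k,485*k),(w1,477*k,343*k)).round(1))
print('tall',Z(w1,(505,430),81),tri((w1,505*k,430*k),(D['scene'],484*k,287*k),(D['side'],475.5*k,300*k)).round(1))
# clouds
for n,c in (('w0',w0),('w1',w1),('sc',D['scene']),('sd',D['side'])):
    P=cloud(c).reshape(-1,3);P=P[c['depth'].ravel()>0]
    def med(l,h,box):
        m=(P[:,2]>l)&(P[:,2]<h)&(P[:,0]>box[0])&(P[:,0]<box[1])&(P[:,1]>box[2])&(P[:,1]<box[3])
        q=P[m]; return len(q), (q.min(0).round(),q.max(0).round(),q.mean(0).round(1)) if len(q) else None
    print(n,'grip',med(50,58,(480,560,-300,-230)));print(' tall',med(72,88,(600,665,-410,-340)));print(' short',med(52,64,(590,650,-340,-290)));print(' bore',med(36,42,(490,560,-215,-165)))
# zoom crops of wrist for gauge
a=w0['image'][100:240,200:300];b=w1['image'][0:200,160:260]
```

```text
FL [495.3 -31.9   6. ]
FR [571.7 -42.6   6. ]
NL [ 449.6 -405.6    6. ]
NR [ 521.8 -414.6    6. ]
bore [ 528.8 -184.1   39. ] [ 529.6 -184.4   39. ] [ 529.1 -184.5   37.7]
rider [ 509.1 -104.6   12. ] [ 508.4 -104.1   12. ] [ 509.  -104.4   13.9]
short [ 617.  -309.9   58. ] [ 616.5 -309.4   58. ] [ 616.5 -308.6   59.6]
tall [ 635.4 -365.4   81. ] [ 635.9 -367.    78.7]
w0 grip (667, (array([ 496., -277.,   50.]), array([ 533., -244.,   56.]), array([ 515.7, -258.8,   53.3])))
 tall (23, (array([ 632., -359.,   72.]), array([ 642., -356.,   78.]), array([ 637.3, -356.7,   74.4])))
 short (247, (array([ 605., -320.,   52.]), array([ 627., -299.,   60.]), array([ 615.7, -308.7,   57.3])))
 bore (714, (array([ 511., -215.,   36.]), array([ 546., -168.,   41.]), array([ 528. , -189.1,   38.7])))
w1 grip (882, (array([ 495., -277.,   50.]), array([ 534., -244.,   56.]), array([ 516. , -259.5,   53.4])))
 tall (337, (array([ 625., -378.,   72.]), array([ 645., -356.,   82.]), array([ 634.8, -365.4,   79.9])))
 short (302, (array([ 606., -321.,   52.]), array([ 626., -300.,   60.]), array([
[... 291 characters left out ...]
[ 645., -359.,   83.]), array([ 631. , -370.7,   78.8])))
 short (73, (array([ 603., -323.,   52.]), array([ 624., -302.,   60.]), array([ 612. , -314. ,   56.8])))
 bore (149, (array([ 508., -214.,   36.]), array([ 544., -168.,   42.]), array([ 524.9, -190.7,   38.5])))
sd grip (144, (array([ 494., -279.,   50.]), array([ 531., -245.,   56.]), array([ 512.7, -263.2,   53.6])))
 tall (93, (array([ 622., -379.,   72.]), array([ 644., -358.,   83.]), array([ 631.7, -370.6,   79. ])))
 short (67, (array([ 604., -322.,   52.]), array([ 624., -301.,   60.]), array([ 612.7, -313.3,   57.4])))
 bore (125, (array([ 508., -215.,   36.]), array([ 542., -166.,   41.]), array([ 525.5, -189.7,   38.9])))
```

Run:
```python
from h import *
import pickle
th=np.radians(-7.3)
M=np.column_stack([[-np.sin(th),np.cos(th),0],[np.cos(th),np.sin(th),0],[0,0,-1]])
q=R.from_matrix(M).as_quat();q=[q[3],*q[:3]];print(q)
bot.move_gripper(44,grip_force=30)
bot.move_to([635.3,-366.5,150],q)
print(bot.servo_line([635.3,-366.5,72],speed=80,until_force=8))
bot.move_gripper(0,grip_force=30)
s=bot.read_state();print(s['ee_pos'],s['grip_width'],s['grip_force'],s['ft_force'])
bot.servo_line([635.3,-366.5,135],speed=80)
s=bot.read_state();print(s['ee_pos'],s['grip_width'],s['grip_force'],s['ft_force'],s['clock'])
bot.move_to([527,-270,150],q);bot.dwell(.15)
W=[grab('wrist'),grab('scene'),grab('side')];pickle.dump(W,open('w2.pkl','wb'))
c=W[0]['image'];cv2.imwrite('pics/w2.png',cv2.resize(c,(800,600),interpolation=cv2.INTER_CUBIC))
z=lambda i,u,v:cv2.resize(W[i]['image'][v:v+150,u:u+133],(400,450),interpolation=cv2.INTER_CUBIC)
cv2.imwrite('pics/w2b.png',np.hstack([z(1,160,110),z(2,170,110)]))
print(bot.read_state()['ee_pos'])
```

```text
[np.float64(0.0), np.float64(0.7506878874077263), np.float64(0.6606570182018237), np.float64(0.0)]
False
[ 635.52120296 -366.64973524   72.63766261] 18.724676759691743 29.32412177324295 [-0.70862741  0.38378095  3.7813863 ]
[ 635.07973186 -366.34958379  134.22328401] 18.82263091472069 29.314367473125458 [-0.5720053  -0.53921925 -0.90397409] 5.2583
[ 527.23128465 -270.33178168  149.49345331]
```

View pics/w2.png

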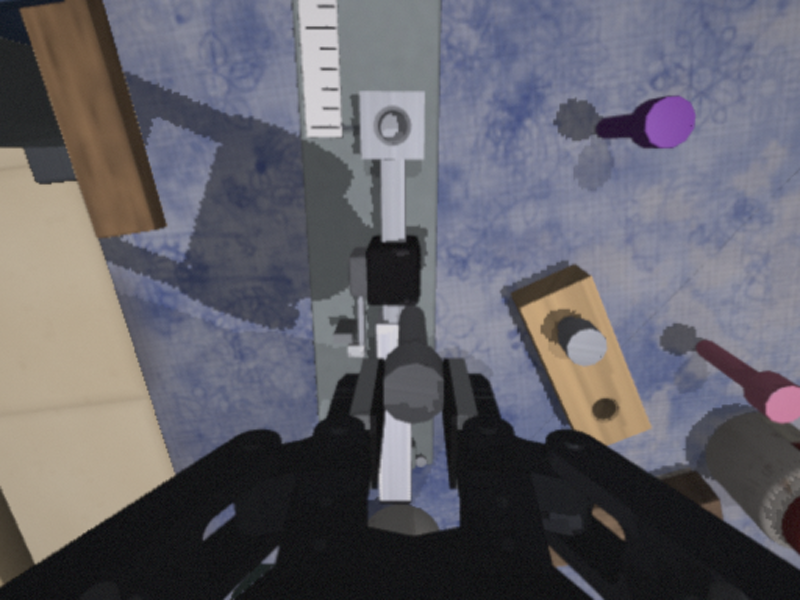

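View pics/w2b.png

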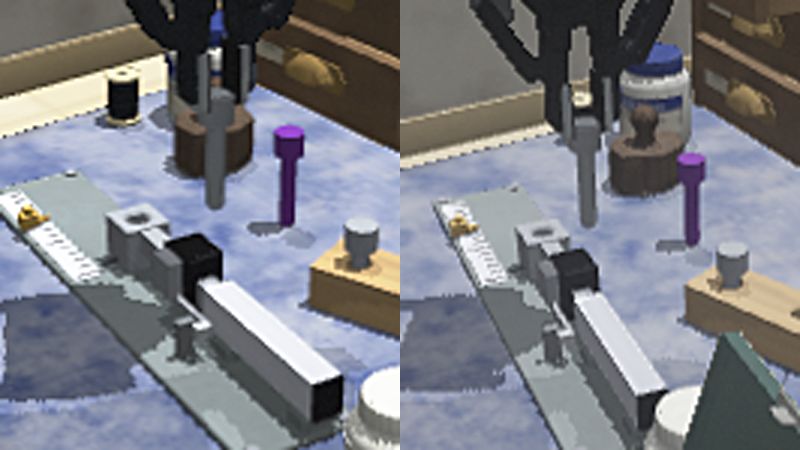

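The tall pin is held (head at (413,393), foot about (412,315) in w2); bore at (393,125), index tip about (345,127), button on the left at (357,270). The empty holder bore at (605,408) confirms the right pin.

Run:
```python
from h import *
import pickle
W=pickle.load(open('w2.pkl','rb'));w,s,d=W;k=.64
th=np.radians(-7.3);gx=np.array([np.cos(th),np.sin(th),0]);gy=np.array([-np.sin(th),np.cos(th),0])
tcp=np.array([527.23,-270.33,149.49])
def tl(p): p=p-tcp;return np.round([p@gy,p@gx,p[2]],1)   # along gy, along gx, up
P=cloud(w);
print('head top ray',tl(at_z(w,413*k,393*k,tcp[2]+9)),tl(at_depth(w,413*k,393*k)))
print('foot',tl(at_z(w,412*k,315*k,tcp[2]-66)),tl(at_depth(w,413*k,325*k)))
# cloud of held pin from scene/side cameras
for n,c in (('w',w),('s',s),('d',d)):
    Q=cloud(c).reshape(-1,3)-tcp;L=np.column_stack([Q@gy,Q@gx,Q[:,2]])
    for z0,z1 in ((-66,-50),(-50,-35),(-35,-15),(-9,12)):
        m=(L[:,2]>z0)&(L[:,2]<z1)&(abs(L[:,0])<25)&(abs(L[:,1])<(12))
        if m.sum()>5: print(n,z0,m.sum(),L[m].min(0).round(1),L[m].max(0).round(1))
print('bore',at_z(w,393*k,125*k,39).round(1),at_depth(w,370*k,150*k)[2])
bl=[at_z(w,u*k,v*k,39) for u,v in ((360,91),(424,92),(361,160),(425,160))]
print(np.mean(bl,0).round(1),[b.round(1) for b in bl])
for n,c,a in (('s',s,(160+142/3.,110+217/3.)),('d',d,(170+141/3.,110+231/3.))): print(n,at_z(c,*a,39).round(1))
```

```text
head top ray [-0.2  1.   9. ] [-0.   1.   9.2]
foot [ -1.2   0.5 -66. ] [  4.8   1.  -37.4]
w -66 102 [ -1.5  -5.6 -63.4] [  4.9   6.4 -50.1]
w -50 147 [ -1.4  -5.2 -49.8] [  5.    6.6 -35. ]
w -35 148 [ -0.3  -4.8 -34.8] [  5.2   6.4 -20.9]
w -9 1833 [-12.5 -11.9  -8.8] [10.7 12.  12. ]
s -66 50 [ -8.7  -9.  -64.9] [ -0.4   4.8 -50.3]
s -50 54 [ -9.9  -8.1 -49.9] [  0.2   4.4 -35.1]
s -35 69 [ -8.8  -7.9 -34.6] [  0.3   3.4 -15.1]
s -9 149 [-14.1 -11.9  -8.9] [ 8.4 11.9 11.8]
d -66 34 [ -8.5  -6.6 -64.8] [ -1.1   3.8 -50.5]
d -50 39 [ -8.6  -7.4 -49.8] [  1.6   2.4 -35.2]
d -35 56 [ -8.4  -7.4 -34.4] [  0.1   3.9 -15.2]
d -9 135 [-12.8 -11.6  -8.8] [11.  11.5 11.9]
bore [ 528.9 -186.1   39. ] 38.165417331116316
[ 528.6 -186.8   39. ] [array([ 515.1, -168.5,   39. ]), array([ 546.2, -172.9,   39. ]), array([ 510.4, -200.7,   39. ]), array([ 542.8, -204.9,   39. ])]
s [ 530.1 -189.8   39. ]
d [ 527.3 -186.1   39. ]
```

Run:
```python
from h import *
q=[0,.7506879,.660657,0]
x,y=528.2,-185.4
bot.move_to([x,y,125],q);bot.dwell(.1)
h=bot.servo_line([x,y,82.5],speed=35,until_force=6)
s=bot.read_state();print(h,s['ee_pos'],s['grip_width'],s['ft_force'],s['moment'],s['clock'])
```

```text
False [ 528.3211459  -185.45643106   82.7437162 ] 18.793596772539598 [ 0.04608408 -0.42862202 -0.87491271] [-0.06742431 -0.00824172 -0.02283415] 8.1
```

Run:
```python
from h import *
q=[0,.7506879,.660657,0]
bot.move_gripper(44)
bot.servo_line([528.3,-185.4,135],speed=100)
g=[517.7,-259.9]
bot.move_gripper(62)
bot.move_to([*g,110],q);bot.dwell(.1)
c=grab('wrist')
bot.servo_line([*g,39],speed=80,until_force=8)
s=bot.read_state();print(s['ee_pos'],s['ft_force'],s['clock'])
bot.move_gripper(0,grip_force=30)
s=bot.read_state();print(s['ee_pos'],s['grip_width'],s['grip_force'],s['ft_force'],s['moment'],s['clock'])
cv2.imwrite('pics/w3.png',cv2.resize(c['image'],(800,600),interpolation=cv2.INTER_CUBIC))
```

```text
[ 517.97298587 -260.06300077   39.51947854] [-0.68649615 -0.42292029  0.21372863] 11.0667
[ 517.37518133 -259.90069123   39.57572414] 27.72989595538166 30.146257281303406 [-5.37729088  2.38585765  7.6046096 ] [ 0.33807542  1.36139991 -0.02692992] 11.4833
```

View pics/w3.png

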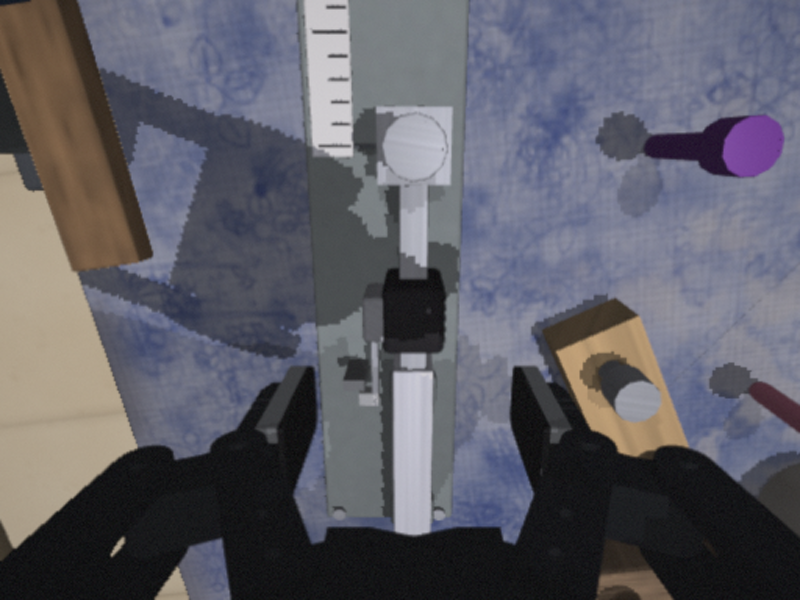

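The pin stands in the bore (head (415,147)); the grip is pinched with a reading of about 27.7 (the gauge reads ~3 low, as it did on the 22 mm head), so the button is in. Draw out.

Run:
```python
from h import *
import pickle
th=np.radians(-7.3);gy=np.array([-np.sin(th),np.cos(th),0])
p0=np.array([517.5,-259.9,39.5])
for dd in (20,72):
    bot.servo_line(list(p0+gy*dd),speed=50)
    s=bot.read_state();print(s['ee_pos'],s['grip_width'],s['grip_force'],s['ft_force'],s['moment'],s['clock'])
bot.dwell(.2);c=grab('wrist');pickle.dump(c,open('w4.pkl','wb'));s=bot.read_state();print(s['ee_pos'])
# find approximate pixels
r=proj(c,np.array(s['ee_pos'])+gy*77-30*np.array([gy[1],-gy[0],0])+[0,0,-27]);print(r)
u,v=(int(t) for t in r);u0=max(u-60,0);v0=max(v-45,0)
print(u0,v0);cv2.imwrite('pics/w4.png',cv2.resize(c['image'][v0:v0+90,u0:u0+120],None,fx=6,fy=6,interpolation=cv2.INTER_CUBIC))
```

```text
[ 519.9509784  -239.9801138    39.56508412] 28.111609436647385 30.331095457077026 [-3.59394738 -0.51101138  2.49577412] [-0.17315741  1.08909341 -0.11865877] 12.0333
[ 526.7274508  -188.66666059   39.55700135] 27.7884347351107 31.100538969039917 [-2.15267589 -3.02137143  4.04491685] [-0.33123767  0.83929217 -0.04961719] 13.225
[ 526.75414311 -188.68895658   39.57153766]
[206.1674863   87.84038789]
146 42
```

View pics/w4.png

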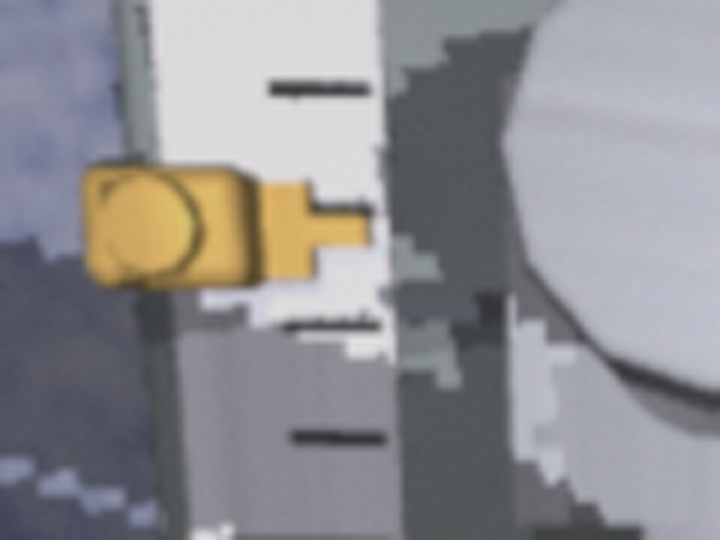

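Crop: rider pointer tip at (367,230), index tongue dark at roughly (400–505,~305), marks 116 px per 10 mm. So about 6–7 mm remain; check with the depth map.

Run:
```python
from h import *
import pickle
c=pickle.load(open('w4.pkl','rb'))
P=cloud(c);Z=P[...,2];g=cv2.cvtColor(c['image'],cv2.COLOR_BGR2GRAY)
np.set_printoptions(linewidth=200)
r=slice(42+40,42+68);q=slice(146+58,146+90,2)
print(Z[r,q].round(0).astype(int));print(g[r,q])
```

```text
[[ 13  13   7   8   6   7   5   6   6   6   6   7   6   5  39  90]
 [  8   7   7   6   7   6   7   7   5   7   5   6   6   6  39  90]
 [  6   8   8   8   4   6   6   6   6   6   7   6   5   6  38  88]
 [  7   7   6   7   6   5   5   6   5   5   7   6   5   6  38  90]
 [  6   6   7   7   6   6   5   6   7   5   6   6   6   6  38  89]
 [  7   7   6   6   6   6   5   6   6   6   6   4   7   6  39  90]
 [  7   7   6   7   6   7   7   5   6   6   7   6   5   5  38  39]
 [  7   7   6   6   6   6   5   6   5   6   5   6   5   6  39  38]
 [  7   7   7   7  12  11  12   7   5   4   7   7   5   6  39  40]
 [  7   6   8   7  13  13  13  13  14  13  12  12  12  13  40  38]
 [  7   7   8   7  13  12  12  14  13  13  13  12  13  14  39  40]
 [  7   6   7   7  13  12  12  13  14  14  12  13  13  12  39  40]
 [  5   6   6   8  13  13  14  13  13  14  13  12  12  14  39  40]
 [  7   8   7   8  13  13  13  12  13  13  13  12  13  12  39  38]
 [  7   7   8   7   6   6   5   6   6   5   6   5   5   5  39  39]
 [  7   7   8   6   6   6   6   6   6   6   6   6   6   6  38  39]
 [  7   7   6   8   5   7   
[... 1953 characters left out ...]
  74  72  78  76 111 182 184]
 [216 218 211 200 130 122 124 132 135  84  80  85  85 116 181 185]
 [187 192 178 173 135 132 134 141 141  93  86  86  87 116 182 185]
 [149 147 145 158 136 140 140 143 143  95  86  86  85 116 183 185]
 [141 143 142 141 125 121 121 128 144 112  86  87  85 117 184 185]
 [142 140 141 141 109  88  91 112 145 127  87  85  86 117 183 184]
 [141 142 141 139  94  85  85 109 143 128  87  85  85 117 183 185]
 [143 140 142 140  98  86  87  99 124 112  86  85  84 115 183 185]
 [142 142 141 140  99  87  86  89  91  90  85  86  85 112 182 184]
 [142 140 141 140 101  87  88  87  87  85  84  85  86 107 181 184]
 [142 142 141 141 105  87  88  88  87  87  86  86  86 106 181 185]]
```

```bash
cat > lev.py <<'E'
from h import *
th=np.radians(-7.3);gy=np.array([-np.sin(th),np.cos(th),0]);gx=np.array([gy[1],-gy[0],0])
def level(c,tcp):
    """index and rider-tip gy (mm, relative to tcp), from the depth map"""
    Q=cloud(c)-np.array(tcp);y=Q@gy;x=Q@gx;z=Q[...,2]+tcp[2]
    m=(z>9.7)&(z<17)&(y>55)&(y<105)
    out=[]
    for nm,(a,b) in {'index':(-28,-22),'rider':(-35,-31)}.items():
        k=m&(x>a)&(x<b);  out.append((nm,k.sum(),y[k].min().round(1),y[k].max().round(1),((y[k].min()+y[k].max())/2).round(2),y[k].mean().round(2),x[m].min().round(1)))
    return out
E
python3 - <<'E'
from lev import *
import pickle
c=pickle.load(open('w4.pkl','rb'));t=[526.75,-188.69,39.57]
print(level(c,t))
Q=cloud(c)-np.array(t);y=Q@gy;x=Q@gx;z=Q[...,2]+t[2]
for a in range(-42,-15,1):
    k=(z>9.7)&(z<17)&(y>60)&(y<100)&(x>a)&(x<=a+1)
    if k.any(): print(a,k.sum(),y[k].min().round(1),y[k].max().round(1),y[k].mean().round(2),z[k].mean().round(1))
E
```

```text
[('index', np.int64(55), np.float64(73.4), np.float64(75.9), np.float64(74.65), np.float64(74.54), np.float64(-53.1)), ('rider', np.int64(60), np.float64(77.4), np.float64(84.9), np.float64(81.13), np.float64(81.02), np.float64(-53.1))]
-41 1 85.9 85.9 85.94 10.2
-40 6 76.4 85.6 79.5 13.3
-39 43 76.9 85.4 81.31 14.5
-38 36 77.4 84.9 81.29 12.8
-37 26 77.4 84.8 80.65 13.0
-36 32 77.4 85.0 81.34 12.7
-35 32 77.4 84.9 81.09 12.8
-34 11 79.9 81.9 80.95 12.6
-33 8 79.9 81.9 80.95 13.0
-32 9 79.9 81.9 80.95 13.0
-31 10 79.9 81.9 80.89 13.1
-30 10 79.9 81.9 80.91 12.6
-28 2 74.4 75.9 75.16 12.4
-27 12 73.4 75.9 74.57 12.7
-26 11 73.4 75.9 74.63 12.6
-25 11 73.4 75.9 74.45 12.4
-24 9 73.4 75.4 74.52 13.1
-23 10 73.4 75.4 74.41 13.2
-22 10 73.4 75.4 74.41 13.1
-21 9 73.4 75.4 74.3 12.7
-20 9 73.4 75.4 74.35 12.5
-19 8 73.4 75.4 74.6 12.9
-18 9 73.4 75.4 74.41 13.2
```

Run:
```python
from lev import *
p0=np.array([517.5,-259.9,39.5])
d=72+6.3
for i in range(3):
    bot.servo_line(list(p0+gy*d),speed=20 if i==0 else 8);bot.dwell(.3)
    s=bot.read_state();c=grab('wrist')
    t=np.array(s['ee_pos']);Q=cloud(c)-t;y=Q@gy;x=Q@gx;z=Q[...,2]+t[2]
    m=(z>9.7)&(z<17)&(y>60)&(y<100)
    # tips straddle x~-29: take index and pointer away from gap
    f=lambda a,b:(lambda v:((v.min()+v.max())/2,v.mean(),len(v)))(y[m&(x>a)&(x<b)])
    I,Rr=f(-26.5,-18),f(-33.5,-30.5);print(I,Rr,s['ee_pos'],s['grip_width'],s['grip_force'],s['ft_force'],s['clock'])
    e=Rr[1]-I[1]; print('err',e,'d',d)
    if abs(e)<.3: break
    d+=e
h,w=c['image'].shape[:2];r=proj(c,t+gy*75-29*gx+[0,0,-27]);u0,v0=int(r[0])-66,max(int(r[1])-50,0)
cv2.imwrite('pics/w5.png',cv2.resize(c['image'][v0:v0+100,u0:u0+133],None,fx=6,fy=6,interpolation=cv2.INTER_CUBIC))
```

```text
(np.float64(74.66889374249506), np.float64(74.47745693460801), 83) (np.float64(74.65911694781005), np.float64(74.60058828516259), 29) [ 527.53995833 -182.27730243   39.55019531] 27.844031578580214 31.704779863357544 [ 0.20440739 -2.96279111  4.60919472] 14.2417
err 0.1231313505545728 d 78.3
```

View pics/w5.png

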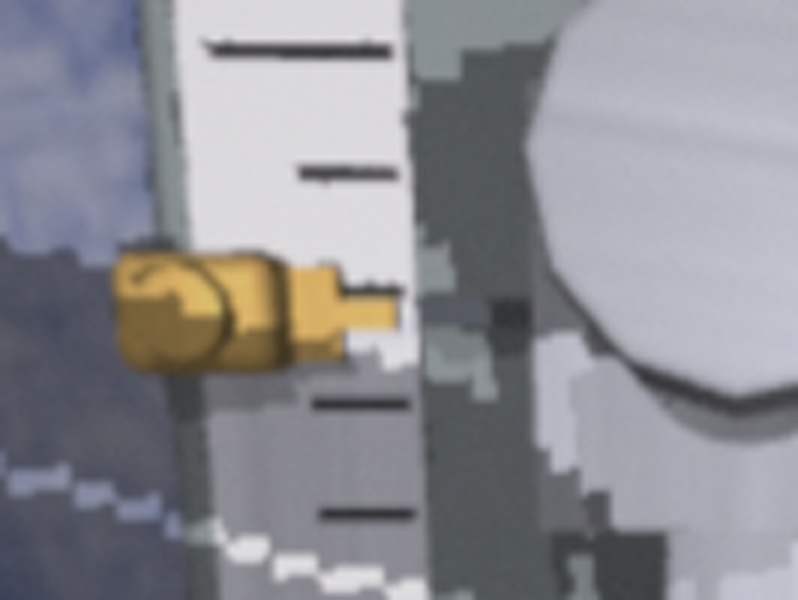

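The pointer (row 312) and the index (row 313) are level, the rider hasn't moved against its mark, and the pin's head top stands at 90 mm, so it is seated. Handing in.

```bash
python3 -c "
from rig import bot
print(bot.finish_job())"
```

```text
the job is handed in; nothing more can be done
None
```

I handed the job in at about 14 s: the tall pin is seated in the bore and released, and the arm is held out with the lock button squeezed and its index within about 0.1 mm of the rider's pointer by the depth map.

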